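# Hook a shelf arm into the slotted upright of a prep-room rack and press it home

## Task

The red shelf arm is stowed under the low aluminium stand with only its post end showing. Pull it right out from under the stand and leave it standing free on the bench, let go, then take it again by its beam, put both its hooks into the two slots just above the green catch on the slotted upright, and press it straight down until it is fully home and the catch has snapped out again. Leave the bottle, the white pan and the black disc where they are.

Things in the scene. Friction and masses are not known exactly. Their poses are not given: they have to be found in the camera images.
- shelf_arm: Red L-shaped arm, 0.34-0.52 kg: a beam (x -170 to -10, 30 wide, z 0 to 30, flat underside) and a post at its rear end. Stands steadily on its underside, as it will hang. Origin: middle of the bottom edge of its rear face; z up, +x out of the rear face (the way the hooks point). Centre of mass x -67, z 30. It starts on the bench, front of the beam under the stand, rear 45 mm or so sticking out.
- beam_tip (a point): Middle of the front end face of the shelf arm's beam: x -170, z 15 of the shelf arm. Here an upturned tip, 10 thick, rises to z 45.
- post_top (a point): Middle of the top of the shelf arm's post: x -10, z 116 of the shelf arm. The post is x -20 to 0, 30 wide, z 0 to 116. In the rear face's foot: lowest 8 mm slope forward by 5, then a land of 3, then a notch (z 11 to 24) that takes the catch.
- low_hook (a point): Rear end of the lower of two alike bare steel hooks on the shelf arm's rear face: x 15, y 0, z 38 of the shelf arm; the other is 60 higher. Each is 8 wide: a neck, z 42 to 52, x 0 to 15, and a lip, x 5.5 to 15, hanging 18 below the neck (z 24 to 42).
- upright: Fixed grey steel channel, 40 wide, 40 deep, 340 high, on a dark foot plate 10 thick (x -40 to 110, y -80 to 80). Origin on the bench, in the plane of the slotted face, mid-width; z up. The face (x = 0, 4 thick) looks to -x; +x points into the upright. Three slots on its centre line, 14 wide, 40 high, lower edges at z 152, 212, 272; hollow behind. The two lowest are to be used.
- low_slot (a point): Centre of the lowest slot, on the slotted face, 172 above the bench; the next slot is 60 higher. Axes as the upright's.
- seat (a point): Point on the slotted face, 110 above the bench, where the shelf arm's origin lies when fully home, its axes parallel to the upright's. To enter, hold the arm 18 to 30 higher (24: mid-slot), move to +x until the rear face meets the slotted face, then down until the necks rest on the slots' lower edges. The last 18 mm go against the catch: 5 to 15 N of push; its weight alone does not do it.
- catch (a joint): Green spring catch, a round nose 20 wide, 8 thick, 5 proud of the slotted face at z 127 from the bench (17 above the seat). 0 = sprung fully out, up to 0.008 m = pushed into the face. The bottom of the arm's rear face pushes it in on the way down and it springs out into the notch when the arm is home. 1600 N/m.
- riser: Fixed low aluminium stand, 180 deep (x -90 to 90), 250 wide (y -125 to 125), 72 high, sheet 4 thick, 68 clear height inside. Origin on the bench under its centre. It is open towards its +x; closed at the back and both sides. The shelf arm sticks out of the open side, its own +x about along the stand's +x.
- bottle: Bystander: blue bottle with white cap, 64 across, 190 high, standing. Origin at the centre of its underside.
- pan: Bystander: open white food pan, 100 (x) by 160 (y) by 45 high, standing loose on top of the stand. Origin at the centre of its underside.
- disc: Bystander: black slicing disc lying flat on the bench, 140 across, 22 high at its hub. Origin at the centre of its underside.
Mind the look-alikes: they are no part of the job. Of the things like the shelf_arm, leave any that is turquoise or yellow; of the rest the larger one is meant.

How it is judged (in metres and radians):
On the way, in this order (a step that is already met when the one before it is completed fails the run):
1. the shelf arm is out from under the stand and stands on the bench, let go ((x of beam_tip in the frame of riser above 0.085 m or y of beam_tip in the frame of riser above 0.125 m or y of beam_tip in the frame of riser below -0.125 m) and height (world z) of shelf_arm below 0.005 m and angle between shelf_arm's own z axis and vertical below 0.08 rad and contact force between the fingers and shelf_arm below 0.1 N and linear speed of shelf_arm below 0.02 m/s), for 0.2 s.
2. both hooks are through the two slots above the catch, the arm not yet pressed down (x of shelf_arm in the frame of seat between -0.005 and 0.004 m and y of shelf_arm in the frame of seat between -0.005 and 0.005 m and z of shelf_arm in the frame of seat between 0.005 and 0.034 m).
At the end, for the whole second after the job is handed in: The shelf arm hangs at rest, let go, in the two slots above the catch: within 4 mm of the seat in height, no more than 4 mm out from the face, 5 mm sideways, square within 0.12 rad, upright within 0.08 rad, the catch sprung out (under 2.5 mm in) (x of shelf_arm in the frame of seat between -0.004 and 0.003 m and y of shelf_arm in the frame of seat between -0.005 and 0.005 m and z of shelf_arm in the frame of seat between -0.004 and 0.004 m and angle between the x axis of shelf_arm and the x axis of upright, either way round below 0.12 rad and angle between shelf_arm's own z axis and vertical below 0.08 rad and value of joint catch below 0.0025 m and linear speed of shelf_arm below 0.01 m/s); the robot touches nothing.
It fails at once if the bottle is moved more than 30 mm (distance of bottle from where it was at the start of the episode above 0.03 m).
It fails at once if the pan is moved more than 30 mm (distance of pan from where it was at the start of the episode above 0.03 m).
It fails at once if the disc is moved more than 30 mm (distance of disc from where it was at the start of the episode above 0.03 m).
It also fails if it takes over 61 s, if anything falls off the work surface, if the arm or the gripper's body presses on something with over 40 N, if the wrist force passes 120 N, or if a joint passes its speed limit or range.

## Robot

A 6-joint arm with a two-finger parallel gripper is mounted at the origin on the work surface. World frame = base frame: x ahead of the robot, y to its left, z up, the work surface at z = 0. Lengths are in mm, angles in rad, forces in N, time in s.
With the tool pointing down it reaches from about 275 to 1000 mm from the base axis. Payload 8.4 kg.
Tool frame: the origin (TCP) lies on the centre line of the jaws, within the pads' length; the fingertips stand 17 mm ahead of it and the grasp point (between the pads) lies 2 mm behind it (r.tcp_to_tips is the z of the fingertips in the tool frame, in mm); z points along the fingers, y is the direction in which the jaws open and shut (so a half turn about z gives the same grasp; the last joint's range is limited). The gripper opens to 85 mm and grips with 20 to 120 N. Pads are 22 mm wide; open, the fingers measure 114 mm over their backs; the gripper's body (76 mm by 85 mm) begins 54 mm behind the grasp point. The pads swing forward as they close: fully open they stand 13 mm farther back than shut.
Start: joints at [1.189, 0.353, 1.633, -0, 1.155, -0.002], TCP at [231.708, 580.465, 248.281] pointing down, gripper open.
Joint ranges: [-2.63, 2.63], [-0.92, 2.1], [0.06, 2.66], [-1.3, 4.44], [0, 2.69], [-3.02, 3.02]. Speed limits (rad/s): [2.22, 2.22, 2.79, 3.14, 3.14, 3.14].

## Interface

Orientations are given as [roll, pitch, yaw] about the fixed x, y, z axes, in that order (R = Rz(yaw) Ry(pitch) Rx(roll)).
In Python, from rig import r, cams, job gives the robot as it stands.
- The arm moves only by the tool drive_tool, never from a script. Its argument "deltas" is a list of rows, each a list of 4 numbers: the shift along the tool's x, y, z in cm, then the turn about the tool's z in rad. In form: [[x, y, z, roll], ...]. A call has 1 to 12 rows; each row shifts and turns the commanded pose from where the row before left it, along the tool's axes as they then stand; what a row does not reach is not made up. A row lasts 1/12 s, in which the tool goes at most 41.7 mm and 7.16 degrees, less where a joint would pass 70% of its speed; a pose out of reach is approached as far as the arm can. A call with a gripper value outside its range is refused whole. "jaw" is the closure, from 0 (fully open) to 1 (shut), set as the call begins (left out, the last holds). The fingers move at their own pace and stop on an object; "force" is the grip in N (left out, the last holds). Time passes only in rows, so rows that do not move let the fingers close. It gives the time, the measured TCP pose, the force and the opening at its end, in the units of the state.
- r.sense(): the state, without advancing time (a new reading comes with each control period).
- cams.grab_frame(name): name is "side" or "top" or "wrist"; returns (picture, depth): 480x640x3 uint8, red, green, blue; 480x640 float32, mm along the optical axis (not along the pixel's ray), 0 where there is no reading.
- cams.camera_params(name): a dict with "fx", "fy", "cx", "cy" (pixels), "R" (3x3) and "t" (3): a world point X has camera coordinates R X + t. Camera axes: x right, y down, z forward; pixel columns grow to the right and rows downward; lengths in mm; the calibration is good to about 2 mm. A picture is of the moment at which its call begins: read the wrist's pose just before it. camera_params takes no time and is no camera call; for the wrist camera it gives the pose at the moment of the call.
- job.sign_off(): hands the job in, once; it reports no verdict.
The state is a dict: "clock": time; "qpos": joint angles; "qvel": joint speeds; "joint_efforts": joint torques, N m; "eef_pos": TCP position; "tcp_rot": TCP orientation; "contact_force": force on the tool from outside, world axes, zero at the start; "wrist_torque": the same for the moment, N m; "opening": opening from 0.0 (shut) to 1.0 (fully open).
Only numpy, scipy, OpenCV 4.12 (cv2) and the standard library are available. Lean on these libraries where they do the work, as an engineer would, in place of code of your own. Each camera call takes 0.05 s, during which the arm holds its last target. There are 200 camera calls.

## Working session

There is one attempt and no reset: what is moved stays moved. The work goes in short steps, Python scripts to look and compute and a tool call to move; the robot and the scene stay as the last step left them, time stands still between calls to the robot, and variables do not carry over. Pictures are saved under pics/ and viewed, about 8 in all and at most 12, crops included, and the job is handed in when it is done.

Besides the shell and the picture viewer there is one more tool, called after ">>>" as name(argument=value, ...), one argument or row to a line, values as JSON. drive_tool: Moves the arm, as the interface text tells. Its arguments: {"type":"object","properties":{"deltas":{"type":"array"},"jaw":{"type":"number"},"force":{"type":"number"}},"required":["deltas"]}

```bash
ls; mkdir -p pics
python3 - <<'E'
from rig import r,cams,job
import cv2,numpy as np
print(r.sense())
for n in ["side","top"]:
    p,d=cams.grab_frame(n); cv2.imwrite(f"pics/{n}0.png",p[...,::-1]); np.save(f"pics/{n}0.npy",d); c=cams.camera_params(n); print(n,c)
    np.savez(f"pics/{n}0c.npz",**c)
E
```

```text
pics
{'clock': 0.0, 'qpos': array([ 1.18861113e+00,  3.53663012e-01,  1.63415491e+00, -2.91999290e-05,
        1.15516613e+00, -2.40512218e-03]), 'qvel': array([-2.04142669e-04,  1.13773267e-03,  4.10786749e-05,  8.47785041e-05,
       -1.22829670e-03, -2.48906263e-04]), 'joint_efforts': array([-1.50910819e-03, -6.05270934e+01, -3.42054105e+01, -4.23088807e-05,
        9.66740423e-03, -3.23640575e-05]), 'eef_pos': array([231.53926734, 580.04044704, 247.54347831]), 'tcp_rot': array([-3.14020119e+00,  2.33509140e-05,  2.76182440e+00]), 'contact_force': array([-1.12152149,  0.31135148,  1.13354339]), 'wrist_torque': array([-0.00161161, -0.01433176, -0.00183445]), 'opening': 0.999866352284308}
side {'fx': 602.2521367044601, 'fy': 602.2521367044601, 'cx': 324.867882742984, 'cy': 242.88571171721577, 'R': array([[ 0.81876658, -0.57394056, -0.01461256],
       [-0.44767308, -0.62228816, -0.64214194],
       [ 0.35945808,  0.532306  , -0.76644648]]), 't': array([-404.00070521,  265.13460027, 1270.27468473])}
top {'fx': 480.28394478008914, 'fy': 480.28394478008914, 'cx': 324.7260616503204, 'cy': 238.66823272126157, 'R': array([[ 7.35002729e-04, -9.99638374e-01, -2.68808564e-02],
       [-9.91607885e-01,  2.74658174e-03, -1.29252691e-01],
       [ 1.29279780e-01,  2.67502702e-02, -9.91247276e-01]]), 't': array([ -16.77866498,  461.5674257 , 1057.40372545])}
```

View pics/side0.png

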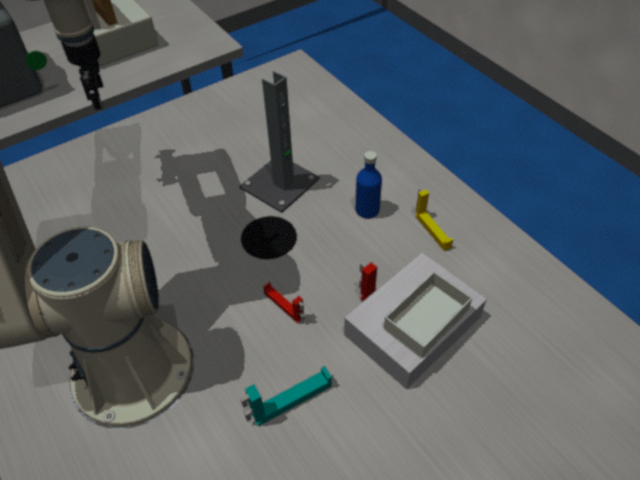

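View pics/top0.png

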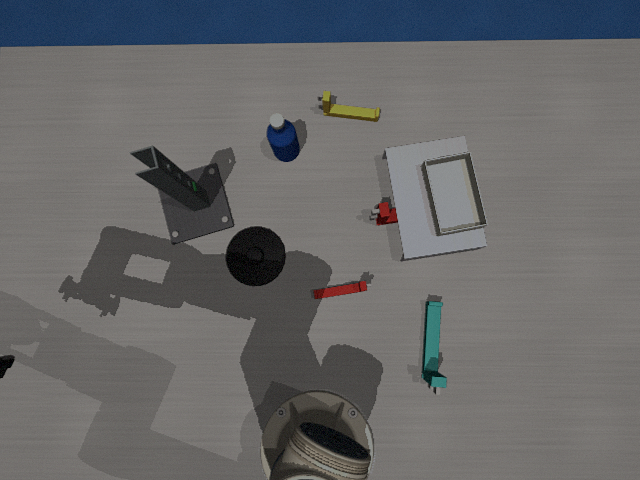

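```bash
cat > h.py <<'E'
import numpy as np,cv2
def world(d,c):
    v,u=np.mgrid[:480,:640]
    P=np.stack([(u-c['cx'])/c['fx']*d,(v-c['cy'])/c['fy']*d,d],-1)
    return (P-c['t'])@c['R']          # R^T(P-t)
def pix(X,c):
    p=c['R']@np.asarray(X,float)+c['t']; return c['fx']*p[0]/p[2]+c['cx'],c['fy']*p[1]/p[2]+c['cy']
def onz(u,v,z,c):
    o=-c['R'].T@c['t']; k=c['R'].T@np.array([(u-c['cx'])/c['fx'],(v-c['cy'])/c['fy'],1]); return o+k*(z-o[2])/k[2]
E
python3 - <<'E'
from h import *
W={};I={}
for n in ["side","top"]:
    c=dict(np.load(f"pics/{n}0c.npz")); d=np.load(f"pics/{n}0.npy"); W[n]=world(d,c); W[n][d==0]=np.nan; I[n]=cv2.imread(f"pics/{n}0.png")
def box(n,u0,u1,v0,v1,m): 
    k=np.zeros((480,640),bool);k[v0:v1,u0:u1]=1; return W[n][k&m]
for n,b in (("top",(370,500,125,270)),("side",(330,495,245,395))):
    P=box(n,*b,abs(W[n][...,2]-72)<6); print(n,"riser",len(P),np.median(P[:,2]),cv2.minAreaRect(P[:,:2].astype(np.float32)))
for n,b in (("top",(365,402,195,230)),("side",(355,380,258,305))):
    im=I[n].astype(int); red=(im[...,2]>120)&(im[...,1]<70)
    P=box(n,*b,red); z=np.nanpercentile(P[:,2],[1,50,90,99]); print(n,"red z",z)
    T=P[P[:,2]>108]; print(" top",len(T),T.mean(0),T.min(0),T.max(0), cv2.minAreaRect(T[:,:2].astype(np.float32)))
for n,b in (("top",(120,240,140,250)),("side",(235,325,65,215))):
    z=W[n][...,2]
    P=box(n,*b,(z>4)&(z<16)); print(n,"foot",len(P),np.median(P[:,2]),cv2.minAreaRect(P[:,:2].astype(np.float32)))
    P=box(n,*b,(z>30)&(z<350)); print(" body",len(P),np.nanmax(P[:,2]),cv2.minAreaRect(P[:,:2].astype(np.float32)))
    np.save(f"pics/up_{n}.npy",P)
for n,b in (("top",(225,290,225,290)),("top",(262,302,108,165))):
    z=W[n][...,2]; P=box(n,*b,z>6); print(n,"disc/bottle",P.mean(0),P.min(0),P.max(0))
a=cv2.resize(I["top"][130:270,360:500],(400,400),interpolation=cv2.INTER_CUBIC)
b=cv2.resize(I["side"][60:210,235:335],(400,600),interpolation=cv2.INTER_CUBIC)
o=np.zeros((600,800,3),np.uint8);o[:400,:400]=a;o[:,400:]=b;cv2.imwrite("pics/crop1.png",o)
E
```

```text
top riser 8183 71.72545135056016 ((547.1409301757812, -239.10423278808594), (250.37496948242188, 220.8169708251953), 8.776952743530273)
side riser 6409 73.65423398959092 ((543.4503784179688, -241.99908447265625), (254.47714233398438, 220.20529174804688), 8.808618545532227)
top red z [ 27.55687882 114.46406843 116.89683091 119.66784255]
 top 119 [ 513.00203568 -143.05737183  114.56503364] [ 497.51586053 -153.98593328  108.4653332 ] [ 527.21404023 -133.10573279  119.8324065 ] ((513.0188598632812, -143.0576171875), (28.804641723632812, 18.576419830322266), 8.749287605285645)
side red z [111.77778594 117.13340907 118.82644965 120.19825694]
 top 84 [ 508.58381224 -145.81452349  116.82712545] [ 493.77610903 -155.90332897  111.5800017 ] [ 524.28807706 -135.38032064  121.02095275] ((509.74139404296875, -145.7732391357422), (30.766324996948242, 17.181394577026367), 9.933614730834961)
top foot 3208 8.879691110074194 ((570.546875, 327.258544921875), (263.1383972167969, 287.1567687988281), 0.7523792386054993)
 body 2195 341.6419255918827 ((555.7628173828125, 274.8244934082031), (42.797855377197266, 45.85865020751953), 16.113378524780273)
side foot 3110 8.122215178637486 ((651.3041381835938, 478.11163330078125), (667.744384765625, 285.6004943847656), 55.03857421875)
 body 2441 344.1746366046614 ((551.1114501953125, 273.3992919921875), (49.0140266418457, 51.40821075439453), 19.57489776611328)
top disc/bottle [426.11724097 146.23168231   9.61002847] [353.35416785  77.2005353    6.00101213] [497.34523898 216.12781026  26.74545308]
top disc/bottle [667.52982087  71.38277923 115.74373589] [648.16595727  44.36131244   6.26831848] [709.50718719 107.11450345 193.03726011]
```

View pics/crop1.png

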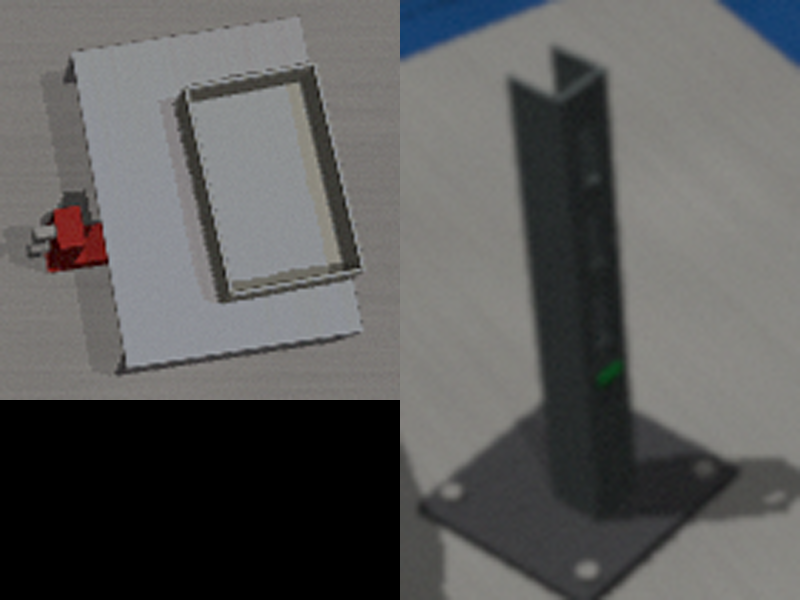

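Run:
```python
from h import *
from rig import r,cams
from scipy.spatial.transform import Rotation as Ro
s=r.sense(); c=cams.camera_params("wrist"); o=-c['R'].T@c['t']; T=Ro.from_euler('xyz',s['tcp_rot']).as_matrix()
print("cam in tool",T.T@(o-s['eef_pos']),"axis",T.T@c['R'][2],"imgx",T.T@c['R'][0],c['fx'])
for n in("top","side"):
    P=np.load(f"pics/up_{n}.npy"); P=P[np.isfinite(P).all(1)]
    rng=np.random.default_rng(0); best=0
    for _ in range(3000):
        a=P[rng.choice(len(P),2,False),:2]; dv=a[1]-a[0]; L=np.hypot(*dv)
        if L<15: continue
        nn=np.array([dv[1],-dv[0]])/L; nn*=np.sign(nn[0]*.28-nn[1]*.96) or 1
        if nn@[.28,-.96]<.9: continue
        k=abs((P[:,:2]-a[0])@nn)<2
        if k.sum()>best: best=k.sum(); K=k
    Q=P[K]; m=Q.mean(0); w,v=np.linalg.eigh(np.cov(Q[:,:2].T)); n2=v[:,0]*np.sign(v[:,0]@[.28,-.96]); t=v[:,1]; q=(Q[:,:2]-m[:2])@t
    print(n,best,"n",n2,"inward yaw",np.degrees(np.arctan2(-n2[1],-n2[0])),"mean",m,"t-range",np.percentile(q,[0,2,98,100]),"mid",m[:2]+t*np.mean(np.percentile(q,[1,99])),"z",Q[:,2].min(),Q[:,2].max())
```

```text
cam in tool [ 7.57457519e+01 -6.81833115e-02 -1.25411393e+02] axis [-2.92025333e-01 -3.84118108e-04  9.56410507e-01] imgx [-3.38809129e-04  9.99999898e-01  2.98174496e-04] 334.78331633574095
top 801 n [ 0.2756959  -0.96124491] inward yaw 106.00348967630717 mean [559.23946396 257.53735938 215.75113619] t-range [-22.85546426 -21.15495465  18.52112851  19.46367228] mid [560.61384395 257.93154709] z 30.50611582220148 340.72499677244355
side 828 n [ 0.2973993  -0.95475319] inward yaw 107.30146577388135 mean [555.9489267  256.85887792 197.14593304] t-range [-23.492278   -21.0172403   20.81785456  22.62552711] mid [556.03426082 256.88545894] z 30.39391995515552 343.7968408276578
```

>>> drive_tool(
  deltas=[
    [0, 0, 0, 0.115],
    [0, 0, 0, 0.115],
    [0, 0, 0, 0.115],
    [0, 0, 0, 0.115],
    [0, 0, 0, 0.115],
    [0, 0, 0, 0.115],
    [0, 0, 0, 0.115],
    [0, 0, 0, 0.115],
    [0, 0, 0, 0.117],
    [0, 0, 0, 0],
  ],
  jaw=0,
)

```text
clock: 0.93
eef_pos: [231.6, 580.2, 247.9]
tcp_rot: [-3.141, 0.001, 1.719]
contact_force: [0.3, 0.2, -0.1]
opening: 1.001
```

>>> drive_tool(
  deltas=[
    [-3.8, 0.82, 0, 0],
    [-3.8, 0.82, 0, 0],
    [-3.8, 0.82, 0, 0],
    [-3.8, 0.82, 0, 0],
    [-3.8, 0.82, 0, 0],
    [-3.8, 0.82, 0, 0],
    [-3.8, 0.82, 0, 0],
    [-3.8, 0.82, 0, 0],
    [-3.8, 0.82, 0, 0],
    [-3.8, 0.82, 0, 0],
  ],
)

```text
clock: 1.77
eef_pos: [371.1, 215.7, 248.3]
tcp_rot: [3.141, -0.0, 1.73]
contact_force: [0.7, 0.8, -0.5]
opening: 0.998
```

>>> drive_tool(
  deltas=[
    [-3.8, 0.82, 0, 0],
    [-3.8, 0.82, 0, 0],
    [-3.8, 0.82, 0, 0],
    [-3.8, 0.82, 0, 0],
    [-3.8, 0.82, 0, 0],
    [-3.8, 0.82, 0, 0],
    [-3.8, 0.82, 0, 0],
    [-3.8, 0.82, 0, 0],
    [0, 0, 0, 0],
    [0, 0, 0, 0],
  ],
)

```text
clock: 2.6
eef_pos: [482.7, -74.5, 248.0]
tcp_rot: [-3.141, -0.0, 1.725]
contact_force: [-0.3, 0.3, -0.5]
opening: 0.999
```

Run:
```python
from h import *
from rig import r,cams
s=r.sense();print(s['eef_pos'],s['tcp_rot'],s['qpos'])
c=cams.camera_params("wrist");p,d=cams.grab_frame("wrist"); q,_=cams.grab_frame("side")
W=world(d,c);W[d==0]=np.nan; np.savez("pics/w1.npz",d=d,**c)
im=p.astype(int);red=(im[...,0]>110)&(im[...,1]<70)&(im[...,2]<80)
T=W[red&(abs(W[...,2]-116)<5)]; print("top",len(T),T.mean(0),cv2.minAreaRect(T[:,:2].astype(np.float32)))
u,v=map(int,pix(s['eef_pos']+[0,0,80],cams.camera_params("side"))); print(u,v)
o=np.zeros((600,800,3),np.uint8);o[:360,:480]=cv2.resize(p[...,::-1],(480,360))
k=q[max(v-75,0):v+75,max(u-50,0):u+30]; o[:600,480:]=cv2.resize(k[...,::-1],(320,600)); cv2.imwrite("pics/w1.png",o)
```

```text
[482.68443476 -74.52273194 247.9841507 ] [-3.14112089e+00 -1.68554573e-04  1.72476274e+00] [-1.56264978e-01  1.39548431e-01  1.91793919e+00  1.86497290e-05
  1.08460574e+00 -3.10240152e-01]
top 617 [ 511.0265053  -144.04863561  115.94776721] ((511.0265808105469, -144.37246704101562), (28.708921432495117, 18.72568702697754), 7.94976282119751)
340 182
```

View pics/w1.png

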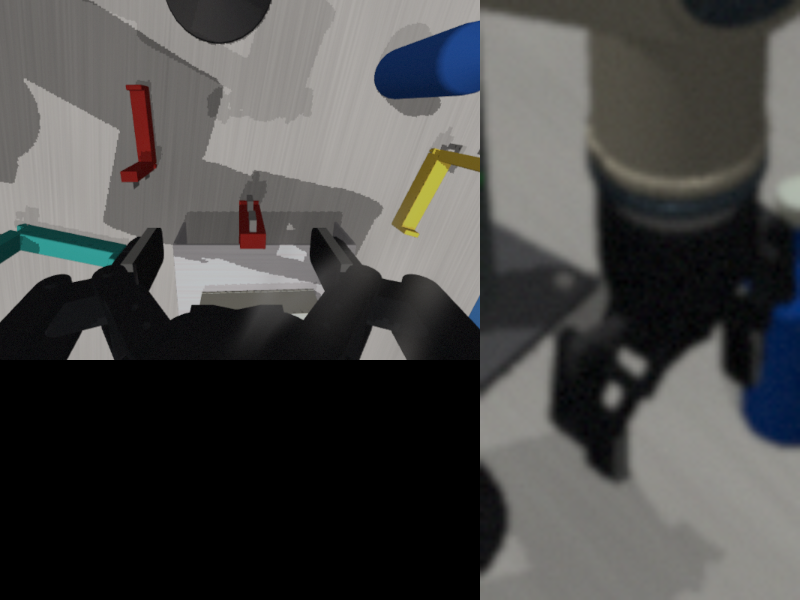

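>>> drive_tool(
  deltas=[
    [-3.65, 0.87, 0, 0],
    [-3.65, 0.87, 0, 0],
    [0, 0, 0, 0],
    [0, 0, 3.2, 0],
    [0, 0, 3.2, 0],
    [0, 0, 3.2, 0],
    [0, 0, 3.2, 0],
    [0, 0, 3.2, 0],
    [0, 0, 0, 0],
  ],
)

```text
clock: 3.45
eef_pos: [506.9, -139.5, 83.4]
tcp_rot: [-3.133, -0.004, 1.728]
contact_force: [-1.6, -0.3, -0.1]
opening: 0.999
```

>>> drive_tool(
  deltas=[
    [0, 0, 0, 0],
    [0, 0, 0, 0],
    [0, 0, 0, 0],
    [0, 0, 0, 0],
    [0, 0, 0, 0],
    [0, 0, 0, 0],
    [0, 0, 0, 0],
    [0, 0, 0, 0],
  ],
  jaw=1,
  force=60,
)

```text
clock: 4.12
eef_pos: [512.0, -142.4, 90.2]
tcp_rot: [3.139, 0.001, 1.725]
contact_force: [-0.6, 2.5, 9.2]
opening: 0.341
```

>>> drive_tool(
  deltas=[
    [0.5, 0, 0, 0],
    [1.3, 0, 0, 0],
    [1.5, 0, 0, 0],
    [1.6, 0, 0, 0],
    [1.6, 0, 0, 0],
    [1.6, 0, 0, 0],
    [1.6, 0, 0, 0],
    [1.6, 0, 0, 0],
    [1.6, 0, 0, 0],
    [1.6, 0, 0, 0],
    [1.4, 0, 0, 0],
    [0.3, 0, 0, 0],
  ],
)

```text
clock: 5.12
eef_pos: [487.6, 18.7, 90.2]
tcp_rot: [3.138, 0.001, 1.726]
contact_force: [0.8, -6.1, 6.8]
opening: 0.343
```

>>> drive_tool(
  deltas=[
    [0, 0, 0, 0],
    [0, 0, 0, 0],
    [0, 0, 0, 0],
  ],
)

```text
clock: 5.37
eef_pos: [487.7, 18.5, 90.2]
tcp_rot: [3.138, -0.0, 1.725]
contact_force: [0.4, 4.9, 9.6]
opening: 0.344
```

>>> drive_tool(
  deltas=[
    [0, 0, 0, 0],
    [0, 0, 0, 0],
    [0, 0, 0, 0],
    [0, 0, 0, 0],
    [0, 0, 0, 0],
    [0, 0, 0, 0],
    [0, 0, -2, 0],
    [0, 0, -4, 0],
    [0, 0, -4, 0],
    [0, 0, -4, 0],
    [0, 0, -4, 0],
    [0, 0, 0, 0],
  ],
  jaw=0,
)

```text
clock: 6.37
eef_pos: [489.7, 17.9, 275.9]
tcp_rot: [3.13, 0.001, 1.725]
contact_force: [1.0, -0.2, -0.5]
opening: 0.999
```

```bash
cat > m.py <<'E'
from h import *
from rig import r,cams
import sys
s=r.sense();print(s['clock'],s['eef_pos'],s['tcp_rot'],s['contact_force'])
for n in ("wrist","top"):
    c=cams.camera_params(n);p,d=cams.grab_frame(n);cv2.imwrite(f"pics/{sys.argv[1]}_{n}.png",p[...,::-1]);np.savez(f"pics/{sys.argv[1]}_{n}.npz",d=d,**c)
    W=world(d,c);W[d==0]=np.nan
    im=p.astype(int);red=(im[...,0]>100)&(im[...,1]<70)&(im[...,2]<80)
    red&=(W[...,1]<60)&(W[...,0]>420)
    for lab,z0 in (("post",116),("beam",30),("tip",45)):
        T=W[red&(abs(W[...,2]-z0)<4)]
        if len(T)>8: print(n,lab,len(T),T.mean(0).round(1),cv2.minAreaRect(T[:,:2].astype(np.float32)))
E
python3 m.py b
```

```text
6.3667 [489.66293917  17.8873776  275.88755796] [3.13031280e+00 1.42717571e-03 1.72473050e+00] [ 1.00729692 -0.21379652 -0.52241299]
wrist post 761 [487.2  17.4 115.8] ((487.10418701171875, 16.73613166809082), (29.292325973510742, 20.307893753051758), 8.716856002807617)
wrist beam 2033 [500.5 -71.6  29.9] ((500.73712158203125, -74.320556640625), (29.340065002441406, 112.09091186523438), 8.537137031555176)
wrist tip 140 [ 510.1 -135.2   44.9] ((510.1111145019531, -135.25762939453125), (28.080018997192383, 7.862353324890137), 7.906595230102539)
top post 10 [479.6  11.3 115.2] ((478.98175048828125, 14.456096649169922), (4.638270854949951, 14.817983627319336), 3.2943902015686035)
```

>>> drive_tool(
  deltas=[
    [-3.1, -0.15, 0, 0],
    [-3.14, -0.14, 0, 0],
    [0, 0, 0, 0],
    [0, 0, 3.5, 0],
    [0, 0, 3.5, 0],
    [0, 0, 3.5, 0],
    [0, 0, 3.5, 0],
    [0, 0, 3.5, 0],
    [0, 0, 3, 0],
    [0, 0, 2, 0],
    [0, 0, 1, 0],
    [0, 0, 0, 0],
  ],
)

```text
clock: 7.47
eef_pos: [490.1, -43.9, 30.4]
tcp_rot: [-3.136, -0.002, 1.725]
contact_force: [-0.3, 0.4, 0.3]
opening: 1.0
```

>>> drive_tool(
  deltas=[
    [0, 0, 0, 0],
    [0, 0, 0, 0],
  ],
)

```text
clock: 7.63
eef_pos: [493.3, -44.3, 34.1]
tcp_rot: [3.141, 0.0, 1.725]
contact_force: [0.2, -0.4, 0.9]
opening: 1.001
```

>>> drive_tool(
  deltas=[
    [0, 0.3, 0.6, 0],
    [0, 0, 0.6, 0],
    [0, 0, 0, 0],
    [0, 0, 0, 0],
  ],
)

```text
clock: 7.97
eef_pos: [495.6, -43.8, 21.3]
tcp_rot: [-3.141, -0.0, 1.725]
contact_force: [-0.3, -0.2, 0.2]
opening: 1.001
```

>>> drive_tool(
  deltas=[
    [0, 0, 0, 0],
    [0, 0, 0, 0],
    [0, 0, 0, 0],
    [0, 0, 0, 0],
    [0, 0, 0, 0],
    [0, 0, 0, 0],
    [0, 0, 0, 0],
    [0, 0, 0, 0],
  ],
  jaw=1,
  force=90,
)

```text
clock: 8.63
eef_pos: [496.2, -43.9, 21.8]
tcp_rot: [3.141, 0.0, 1.725]
contact_force: [-0.7, -0.1, 5.8]
opening: 0.335
```

>>> drive_tool(
  deltas=[
    [0, 0, -1, 0],
    [0, 0, -2.5, 0],
    [0, 0, -2.5, 0],
    [0, 0, -2.5, 0],
    [0, 0, -2.5, -0.065],
    [0, 0, -2.2, -0.065],
    [0, 0, -0.2, 0],
    [0, 0, 0, 0],
  ],
)

```text
clock: 9.3
eef_pos: [496.3, -43.9, 156.5]
tcp_rot: [3.139, 0.001, 1.853]
contact_force: [-0.5, -0.1, -4.5]
opening: 0.335
```

>>> drive_tool(
  deltas=[
    [1, 1, 0, 0],
    [1.5, 1.5, 0, 0],
    [1.5, 1.5, 0, 0],
    [1.5, 1.5, 0, 0],
    [1.5, 1.5, 0, 0],
    [1.5, 1.5, 0, 0],
    [1.5, 1.5, 0, 0],
    [1.5, 1.5, 0, 0],
    [1.5, 1.5, 0, 0],
    [1, 1.4, 0, 0],
    [0, 0, 0, 0],
    [0, 0, 0, 0],
  ],
)

```text
clock: 10.3
eef_pos: [593.7, 131.3, 153.0]
tcp_rot: [-3.138, -0.0, 1.855]
contact_force: [0.1, -1.3, -3.3]
opening: 0.339
```

```bash
cat > u.py <<'E'
from h import *
from rig import r,cams
import sys
s=r.sense();print(s['clock'],s['eef_pos'],s['tcp_rot'],s['contact_force'],s['opening'])
y=s['tcp_rot'][2];u=np.array([np.cos(y),np.sin(y)])
print("post by tcp",s['eef_pos'][:2]+62*u)
def fit(Q):
    m=Q.mean(0); w,v=np.linalg.eigh(np.cov(Q.T)); return m,v[:,0],v[:,1]
for n in ("top","side"):
    c=cams.camera_params(n);p,d=cams.grab_frame(n);cv2.imwrite(f"pics/{sys.argv[1]}_{n}.png",p[...,::-1])
    W=world(d,c);W[d==0]=np.nan
    im=p.astype(int);mx=im.max(-1);red=(im[...,0]>80)&(im[...,0]>2.5*im[...,1])
    near=(np.hypot(W[...,0]-565,W[...,1]-220)<90)
    zt=np.nanpercentile(W[red&near][:,2],90)
    T=W[red&near&(abs(W[...,2]-zt)<5)]; pr=cv2.minAreaRect(T[:,:2].astype(np.float32)); print(n,"post",len(T),zt,T.mean(0),pr)
    B=W[red&near][:,2]; print("  red z",np.percentile(B,[1,99]))
    g=(im[...,1]>1.6*im[...,0])&(im[...,1]>1.6*im[...,2])&near&(W[...,2]>90)
    if g.sum(): print("  catch",g.sum(),W[g].mean(0))
    # slotted face
    k=near&~red&(W[...,2]>30)&(W[...,2]<345)&(np.hypot(W[...,0]-553,W[...,1]-275)<40); P=W[k][:,:2]
    f=np.array([558.5,257.4]); nn=np.array([-.28,.96])
    for _ in range(8):
        a=(P-f)@nn; Q=P[abs(a)<(5 if _<3 else 2.5)]; m,nn,t=fit(Q); nn*=np.sign(nn[1]); f=m
    q=(Q-m)@t; lo,hi=np.percentile(q,[1,99]); print("  face",len(Q),"yaw",np.degrees(np.arctan2(nn[1],nn[0])),"mid",m+t*(lo+hi)/2,"width",hi-lo)
    D=m+t*(lo+hi)/2-np.array(pr[0]); print("  rel post->face mid in face axes", D@nn, D@np.array([-nn[1],nn[0]]))
E
python3 u.py c
```

```text
10.3 [593.68266245 131.26850613 153.02564644] [-3.13825540e+00 -1.21521591e-04  1.85451352e+00] [ 0.07770402 -1.28003259 -3.33005243] 0.3388549275790462
post by tcp [576.32724039 190.78984117]
top post 0 nan [nan nan nan] ((0.0, 0.0), (0.0, 0.0), 0.0)
  return np.nanmean(a, axis, out=out, keepdims=keepdims)
u.py:15: RuntimeWarning: Mean of empty slice.
  T=W[red&near&(abs(W[...,2]-zt)<5)]; pr=cv2.minAreaRect(T[:,:2].astype(np.float32)); print(n,"post",len(T),zt,T.mean(0),pr)
  ret = um.true_divide(
Traceback (most recent call last):
  File "u.py", line 16, in <module>
    B=W[red&near][:,2]; print("  red z",np.percentile(B,[1,99]))
                                        ~~~~~~~~~~~~~^^^^^^^^^^
IndexError: index -1 is out of bounds for axis 0 with size 0
```

```bash
sed -i 's/("top","side")/("side",)/' u.py; python3 u.py d
python3 - <<'E'
from h import *
from rig import cams
c=cams.camera_params("wrist");p,d=cams.grab_frame("wrist");np.savez("pics/d_w.npz",d=d,**c)
s=cv2.imread("pics/d_side.png")[60:240,240:400]
o=np.zeros((600,800,3),np.uint8);o[:540,:480]=cv2.resize(s,(480,540),interpolation=cv2.INTER_CUBIC);o[:240,480:]=cv2.resize(p[...,::-1],(320,240));cv2.imwrite("pics/d.png",o)
E
```

```text
10.35 [593.30884757 130.6226739  153.24298245] [-3.13798010e+00 -4.81805743e-05  1.85418859e+00] [ 0.97590989  0.12045626 -3.64261345] 0.33226563343566734
post by tcp [575.97276701 190.14964519]
side post 55 249.94823781108963 [568.75745789 185.57052972 248.41658422] ((570.6828002929688, 185.17332458496094), (30.114046096801758, 18.141786575317383), 8.67176342010498)
  red z [141.22642226 252.64834949]
  catch 22 [557.28770378 253.49950089 128.61382106]
  face 947 yaw 107.52696213059573 mid [556.35395847 256.9760403 ] width 43.508845570319906
  rel post->face mid in face axes 72.78449514405663 -7.960085364730007
```

View pics/d.png

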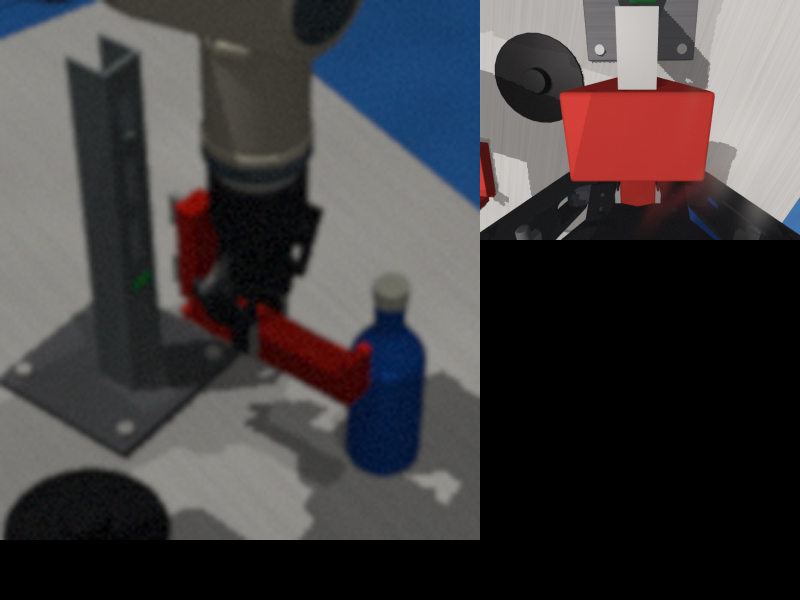

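>>> drive_tool(
  deltas=[
    [0.8, 0, -0.1, 0],
    [1, 0, -0.15, 0],
    [0.7, 0, 0, 0],
    [0, 0, 0, 0],
    [0, 0, 0, 0],
  ],
)

```text
clock: 10.87
eef_pos: [587.5, 155.6, 158.0]
tcp_rot: [3.141, 0.0, 1.856]
contact_force: [-0.6, 0.0, -2.8]
opening: 0.338
```

Run:
```python
from h import *
from rig import r,cams
s=r.sense();print(s['eef_pos'],s['tcp_rot'])
y=s['tcp_rot'][2];u=np.array([np.cos(y),np.sin(y)]);l=np.array([-u[1],u[0]]);o=s['eef_pos'][:2]+72*u
c=cams.camera_params("wrist");p,d=cams.grab_frame("wrist");np.savez("pics/e_w.npz",d=d,im=p,**c)
W=world(d,c);W[d==0]=np.nan; im=p.astype(int)
A=np.stack([(W[...,:2]-o)@u,(W[...,:2]-o)@l,W[...,2]],-1)   # arm axes
g=(im[...,1]>1.5*im[...,0])&(im[...,1]>1.5*im[...,2])&(W[...,2]>90)&(W[...,2]<170)
T=A[g];print("catch",g.sum(),T.mean(0) if g.sum() else 0,T.min(0),T.max(0))
red=(im[...,0]>100)&(im[...,0]>2.5*im[...,1])
T=A[red&(A[...,2]>243)];print("post top",T.mean(0),T.min(0),T.max(0),cv2.minAreaRect(T[:,:2].astype(np.float32)))
hk=~red&(A[...,0]>1)&(A[...,0]<20)&(abs(A[...,1])<12)&(A[...,2]>215)&(A[...,2]<260);T=A[hk]
if len(T):print("hook",len(T),np.percentile(T,[1,50,99],axis=0))
k=~red&~g&(A[...,0]>20)&(A[...,0]<60)&(abs(A[...,1])<35)&(A[...,2]>20);T=A[k];print("face",len(T),np.percentile(T,[1,50,99],axis=0) if len(T) else 0)
f=~red&(A[...,2]>5)&(A[...,2]<15)&(A[...,0]>-30);T=A[f];R=cv2.minAreaRect(T[:,:2].astype(np.float32));print("foot",len(T),R)
cv2.imwrite("pics/e.png",cv2.resize(p[:300,120:520,::-1],(800,600)))
```

```text
[587.46128035 155.56760223 158.00108967] [3.14128742e+00 7.52957015e-05 1.85590990e+00]Traceback (most recent call last):
  File "<stdin>", line 9, in <module>
    return umr_minimum(a, axis, None, out, keepdims, initial, where)
ValueError: zero-size array to reduction operation minimum which has no identity
```

Run:
```python
from h import *
z=np.load("pics/e_w.npz");d=z['d'];p=z['im'];c={k:z[k] for k in('fx','fy','cx','cy','R','t')}
y=1.85591;u=np.array([np.cos(y),np.sin(y)]);l=np.array([-u[1],u[0]]);o=np.array([587.46,155.57])+72*u
W=world(d,c);W[d==0]=np.nan; im=p.astype(int)
A=np.stack([(W[...,:2]-o)@u,(W[...,:2]-o)@l,W[...,2]],-1)
red=(im[...,0]>100)&(im[...,0]>2.5*im[...,1])
T=A[red&(A[...,2]>243)];print("post top",T.mean(0),T.min(0),T.max(0),cv2.minAreaRect(T[:,:2].astype(np.float32)))
hk=~red&(A[...,0]>1)&(A[...,0]<20)&(abs(A[...,1])<12)&(A[...,2]>215)&(A[...,2]<260);T=A[hk]
if len(T):print("hook",len(T),np.percentile(T,[1,50,99],axis=0))
k=~red&(A[...,0]>20)&(A[...,0]<60)&(abs(A[...,1])<35)&(A[...,2]>20);T=A[k];print("face",len(T))
if len(T):print(np.percentile(T,[1,50,99],axis=0))
f=~red&(A[...,2]>5)&(A[...,2]<15)&(A[...,0]>-30);T=A[f];print("foot",len(T))
if len(T):print(cv2.minAreaRect(T[:,:2].astype(np.float32)))
print(im[2,280:370:6])
cv2.imwrite("pics/e.png",cv2.resize(p[:300,120:520,::-1],(800,600)))
```

```text
<stdin>:7: RuntimeWarning: Mean of empty slice.
  ret = um.true_divide(
Traceback (most recent call last):
ValueError: zero-size array to reduction operation minimum which has no identity
```

```bash
cat > e.py <<'E'
from h import *
z=np.load("pics/e_w.npz");d=z['d'];p=z['im'];c={k:z[k] for k in('fx','fy','cx','cy','R','t')}
y=1.85591;u=np.array([np.cos(y),np.sin(y)]);l=np.array([-u[1],u[0]]);o=np.array([587.46,155.57])+72*u
W=world(d,c);W[d==0]=np.nan; im=p.astype(int)
A=np.stack([(W[...,:2]-o)@u,(W[...,:2]-o)@l,W[...,2]],-1)
cv2.imwrite("pics/e.png",cv2.resize(p[:300,120:520,::-1],(800,600)))
def st(n,m):
    T=A[m&np.isfinite(A[...,2])];print(n,len(T))
    if len(T)>5:print(np.percentile(T,[1,50,99],axis=0).round(1))
red=(im[...,0]>100)&(im[...,0]>2.5*im[...,1])
st("hook",~red&(A[...,0]>1)&(A[...,0]<20)&(abs(A[...,1])<12)&(A[...,2]>180))
st("face",~red&(A[...,0]>20)&(A[...,0]<60)&(abs(A[...,1])<35)&(A[...,2]>20))
st("foot",~red&(A[...,2]>5)&(A[...,2]<15)&(A[...,0]>-30))
f=(A[...,2]>5)&(A[...,2]<15)&(A[...,0]>-30)&~red;print(cv2.minAreaRect(A[f][:,:2].astype(np.float32)))
for v in(0,20):print([tuple(im[v,k]) + (round(float(d[v,k])),) for k in range(250,400,10)])
E
python3 e.py
```

```text
hook 0
face 4593
[[ 32.9 -21.2 111.5]
 [ 33.4 -11.1 186.8]
 [ 34.   18.5 197.2]]
foot 26425
[[-27.4 -79.4   5.3]
 [ 21.3  61.2   9.3]
 [ 95.6 217.8  14.1]]
((37.88451385498047, 74.16596221923828), (122.48809051513672, 321.3174133300781), 6.563871383666992)
[(np.int64(52), np.int64(55), np.int64(54), 74), (np.int64(53), np.int64(56), np.int64(55), 74), (np.int64(54), np.int64(56), np.int64(57), 73), (np.int64(57), np.int64(59), np.int64(57), 73), (np.int64(56), np.int64(58), np.int64(57), 74), (np.int64(52), np.int64(56), np.int64(55), 74), (np.int64(46), np.int64(49), np.int64(49), 74), (np.int64(47), np.int64(50), np.int64(50), 74), (np.int64(49), np.int64(51), np.int64(51), 74), (np.int64(46), np.int64(49), np.int64(48), 74), (np.int64(46), np.int64(48), np.int64(50), 74), (np.int64(45), np.int64(50), np.int64(48), 74), (np.int64(45), np.int64(48), np.int64(49), 75), (np.int64(48), np.int64(52), np.int64(53), 75), (np.int64(47), np.int64(51), np.int64(51), 74)]
[(np.int64(53), np.int64(55), np.int64(55), 86), (np.int64(54), np.int64(58), np.int64(55), 86), (np.int64(145), np.int64(143), np.int64(140), 86), (np.int64(204), np.int64(201), np.int64(198), 0), (np.int64(202), np.int64(199), np.int64(196), 0), (np.int64(201), np.int64(198), np.int64(194), 0), (np.int64(199), np.int64(197), np.int64(193), 0), (np.int64(199), np.int64(196), np.int64(192), 0), (np.int64(198), np.int64(195), np.int64(192), 0), (np.int64(192), np.int64(189), np.int64(185), 0), (np.int64(119), np.int64(118), np.int64(116), 0), (np.int64(48), np.int64(50), np.int64(51), 86), (np.int64(48), np.int64(50), np.int64(48), 86), (np.int64(47), np.int64(50), np.int64(51), 86), (np.int64(44), np.int64(48), np.int64(48), 86)]
```

View pics/e.png

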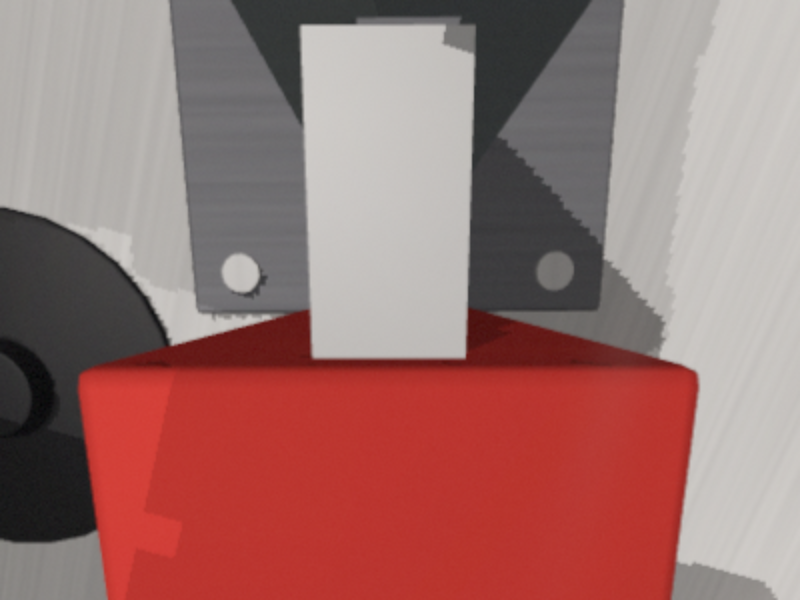

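```bash
cat >> e.py <<'E'
print("cx",c['cx'],c['cy'],"cam",-c['R'].T@c['t'])
for n,uv,zz in(("postL",(161.5,184),252.2),("postR",(467.5,184),252.2),("neckL",(276,179),239),("neckR",(353,179),239)):
    X=onz(*uv,zz,c);print(n,(X[:2]-o)@u,(X[:2]-o)@l)
f=(A[...,0]>20)&(A[...,0]<60)&(abs(A[...,1])<35)&(A[...,2]>150)
B=A[f];print("face slope",np.polyfit(B[:,1],B[:,0],1), "edges",[ (lo,B[(B[:,2]>lo)&(B[:,2]<lo+10),1].min().round(1),B[(B[:,2]>lo)&(B[:,2]<lo+10),1].max().round(1)) for lo in(150,170,185,192)])
E
python3 e.py | tail -6
```

```text
cx 315.2671280858974 245.15324187499374 cam [565.26568212 227.40883128 283.41845744]
postL -0.44972301630064937 15.287803091120072
postR -0.45943438512137647 -12.971862377895008
neckL -1.342285142826972 6.223650876174822
neckR -1.3457216877012734 -3.850648108059448
face slope [-6.36294286e-03  3.33860145e+01] edges [(150, np.float64(-21.2), np.float64(18.8)), (170, np.float64(-21.6), np.float64(18.8)), (185, np.float64(-21.5), np.float64(18.8)), (192, np.float64(-21.5), np.float64(18.8))]
```

>>> drive_tool(
  deltas=[
    [0, 0.25, 0, 0],
    [0, 0, 0, 0],
    [0.6, 0, 0, 0],
    [0.6, 0, 0, 0],
    [0.5, 0, 0, 0],
    [0.3, 0, 0, 0],
    [0, 0, 0, 0],
    [0, 0, 0, 0],
  ],
)

```text
clock: 11.58
eef_pos: [584.4, 175.1, 157.8]
tcp_rot: [-3.142, 0.0, 1.855]
contact_force: [0.0, 0.3, -3.9]
opening: 0.333
```

>>> drive_tool(
  deltas=[
    [0.4, 0, 0, 0],
    [0.4, 0, 0, 0],
    [0.3, 0, 0, 0],
    [0, 0, 0, 0],
    [0, 0, 0, 0],
  ],
)

```text
clock: 12.0
eef_pos: [581.3, 185.6, 157.8]
tcp_rot: [-3.142, 0.0, 1.855]
contact_force: [-0.1, -0.7, -3.7]
opening: 0.333
```

>>> drive_tool(
  deltas=[
    [0.1, 0, 0, 0],
    [0.1, 0, 0, 0],
    [0, 0, 0, 0],
    [0, 0, 0, 0],
  ],
)

```text
clock: 12.33
eef_pos: [580.8, 187.3, 157.7]
tcp_rot: [-3.142, 0.0, 1.855]
contact_force: [-0.6, -0.8, -3.9]
opening: 0.337
```

>>> drive_tool(
  deltas=[
    [0.1, 0, 0, 0],
    [0, 0, 0, 0],
    [0, 0, 0, 0],
  ],
)

```text
clock: 12.58
eef_pos: [580.6, 188.3, 157.8]
tcp_rot: [3.142, -0.0, 1.855]
contact_force: [0.0, -0.2, -3.2]
opening: 0.334
```

>>> drive_tool(
  deltas=[
    [0.1, 0, 0, 0],
    [0, 0, 0, 0],
    [0, 0, 0, 0],
  ],
)

```text
clock: 12.83
eef_pos: [580.4, 188.8, 157.7]
tcp_rot: [3.142, 0.001, 1.855]
contact_force: [1.7, -4.4, -4.3]
opening: 0.331
```

>>> drive_tool(
  deltas=[
    [0.1, 0, 0, 0],
    [0, 0, 0, 0],
    [0, 0, 0, 0],
  ],
)

```text
clock: 13.08
eef_pos: [580.5, 188.9, 157.7]
tcp_rot: [3.141, 0.002, 1.855]
contact_force: [3.0, -9.2, -3.8]
opening: 0.331
```

Run:
```python
from h import *
from rig import r,cams
s=r.sense();print(s['eef_pos'],s['contact_force'],s['wrist_torque'])
q,_=cams.grab_frame("side");cv2.imwrite("pics/f.png",cv2.resize(q[60:240,240:400,::-1],(640,720),interpolation=cv2.INTER_CUBIC)[:600])
```

```text
[580.4525374  188.86183151 157.74895163] [ 2.98136317 -9.16039497 -3.7870482 ] [-1.23068495 -0.45610257  0.06496974]
```

View pics/f.png

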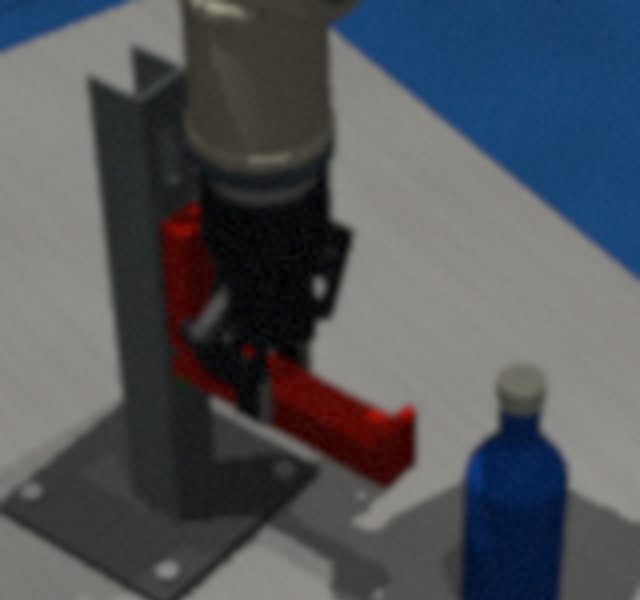

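>>> drive_tool(
  deltas=[
    [-0.1, 0, 0, 0],
    [0, 0, 0.3, 0],
    [0, 0, 0.3, 0],
    [0, 0, 0.3, 0],
    [0, 0, 0.3, 0],
    [0, 0, 0.3, 0],
    [0, 0, 0, 0],
  ],
)

```text
clock: 13.72
eef_pos: [581.1, 189.0, 143.1]
tcp_rot: [3.14, 0.001, 1.855]
contact_force: [2.0, -6.1, 1.2]
opening: 0.333
```

>>> drive_tool(
  deltas=[
    [0, 0, 0.3, 0],
    [0, 0, 0.3, 0],
    [0, 0, 0.2, 0],
    [0, 0, 0, 0],
    [0, 0, 0, 0],
  ],
)

```text
clock: 14.13
eef_pos: [580.2, 188.7, 134.0]
tcp_rot: [-3.141, 0.001, 1.855]
contact_force: [2.6, -5.3, -6.8]
opening: 0.331
```

>>> drive_tool(
  deltas=[
    [0, 0, 0.15, 0],
    [0, 0, 0.15, 0],
    [0, 0, 0, 0],
    [0, 0, 0, 0],
  ],
)

```text
clock: 14.47
eef_pos: [580.5, 188.9, 131.7]
tcp_rot: [3.141, 0.001, 1.855]
contact_force: [1.4, -5.4, -1.4]
opening: 0.332
```

>>> drive_tool(
  deltas=[
    [0, 0, 0.15, 0],
    [0, 0, 0.15, 0],
    [0, 0, 0, 0],
    [0, 0, 0, 0],
  ],
)

```text
clock: 14.8
eef_pos: [581.0, 188.9, 130.3]
tcp_rot: [3.14, 0.001, 1.855]
contact_force: [-2.2, -8.0, 12.0]
opening: 0.334
```

>>> drive_tool(
  deltas=[
    [0, 0, 0.15, 0],
    [0, 0, 0.15, 0],
    [0, 0, 0, 0],
    [0, 0, 0, 0],
  ],
)

```text
clock: 15.13
eef_pos: [581.4, 189.1, 129.9]
tcp_rot: [3.139, 0.001, 1.856]
contact_force: [-10.1, -10.4, 36.0]
opening: 0.331
```

Run:
```python
from h import *
from rig import r,cams
s=r.sense();print(s['eef_pos'],s['contact_force'],s['wrist_torque'])
q,d=cams.grab_frame("side");c=cams.camera_params("side");cv2.imwrite("pics/g.png",cv2.resize(q[110:190,260:350,::-1],(675,600),interpolation=cv2.INTER_CUBIC))
W=world(d,c);im=q.astype(int)
g=(im[...,1]>1.5*im[...,0])&(im[...,1]>1.5*im[...,2])&(W[...,2]>90)&(W[...,2]<170)&(abs(W[...,0]-560)<40);print("catch",g.sum(),W[g].mean(0))
red=(im[...,0]>80)&(im[...,0]>2.5*im[...,1])&(np.hypot(W[...,0]-565,W[...,1]-240)<40);print("post z",np.percentile(W[red][:,2],[1,50,95,99]))
```

```text
[581.42627507 189.10344085 129.94636756] [-10.10774252 -10.36466291  35.95452531] [-0.79242603  2.03521244  0.78717179]
catch 1 [552.19668727 181.03995082 138.73253966]
post z [222.16220198 226.02915888 227.64171673 227.81884343]
```

View pics/g.png

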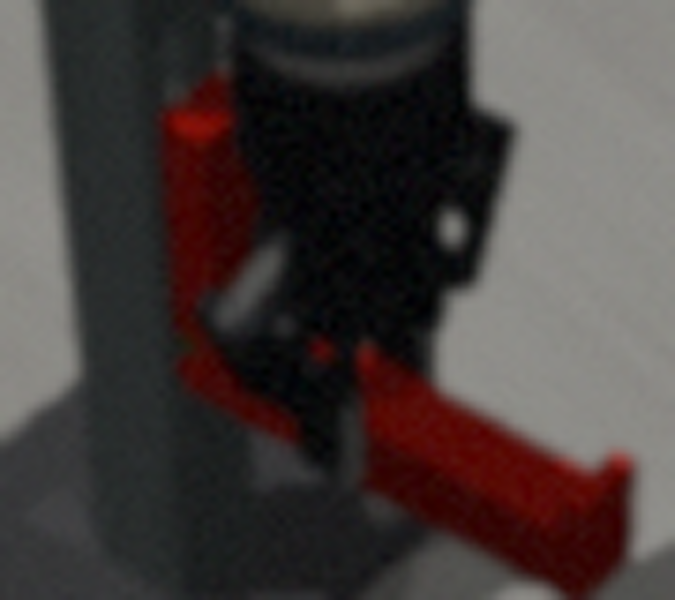

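>>> drive_tool(
  deltas=[
    [0, 0, -0.25, 0],
    [0, 0, 0, 0],
    [0, 0, 0, 0],
  ],
)

```text
clock: 15.43
eef_pos: [581.1, 189.0, 130.3]
tcp_rot: [3.14, 0.001, 1.855]
contact_force: [-3.6, -8.8, 15.8]
opening: 0.334
```

>>> drive_tool(
  deltas=[
    [0, 0, 0, 0],
    [0, 0, 0, 0],
    [0, 0, 0, 0],
    [0, 0, 0, 0],
    [0, 0, 0, 0],
    [0, 0, 0, 0],
    [0, 0, 0, 0],
  ],
  jaw=0,
)

```text
clock: 16.02
eef_pos: [580.2, 189.3, 128.1]
tcp_rot: [-3.141, -0.0, 1.855]
contact_force: [-0.5, 0.4, -0.4]
opening: 0.997
```

>>> drive_tool(
  deltas=[
    [0, 0, -1, 0],
    [0, 0, -1.5, 0],
    [0, 0, -2, 0],
    [-0.3, 0, -3, 0],
    [-0.3, 0, -3.5, 0],
    [-0.3, 0, -3.5, 0],
    [-0.3, 0, -3.5, 0],
    [-3, 0, -1, 0],
    [-3, 0, 0, 0],
    [-3, 0, 0, 0],
    [-2, 0, 0, 0],
    [0, 0, 0, 0],
  ],
)

```text
clock: 17.02
eef_pos: [615.2, 68.7, 319.2]
tcp_rot: [3.141, 0.001, 1.852]
contact_force: [1.1, 0.0, -0.2]
opening: 1.001
```

Run:
```python
from h import *
from rig import r,cams
s=r.sense();print(s['clock'],s['eef_pos'],s['contact_force'],s['opening'])
o=np.zeros((600,800,3),np.uint8)
q,d=cams.grab_frame("side");c=cams.camera_params("side");o[:,:450]=cv2.resize(q[80:200,260:350,::-1],(450,600),interpolation=cv2.INTER_CUBIC)
w,_=cams.grab_frame("top");o[:262,450:]=cv2.resize(w[...,::-1],(350,262));
p,dw=cams.grab_frame("wrist");cw=cams.camera_params("wrist");o[300:562,450:]=cv2.resize(p[...,::-1],(350,262));cv2.imwrite("pics/h.png",o)
for n,im,dd,cc in(("side",q,d,c),("wrist",p,dw,cw)):
    W=world(dd,cc);W[dd==0]=np.nan;im=im.astype(int)
    red=(im[...,0]>80)&(im[...,0]>2.5*im[...,1])&(np.hypot(W[...,0]-565,W[...,1]-240)<40);T=W[red]
    T=T[T[:,2]>np.percentile(T[:,2],97)-5] if n=="side" else T[T[:,2]>215];print(n,len(T),np.median(T[:,2]) if len(T) else 0,cv2.minAreaRect(T[:,:2].astype(np.float32)))
    g=(im[...,1]>1.4*im[...,0])&(im[...,1]>1.4*im[...,2])&(abs(W[...,0]-560)<40)&(abs(W[...,1]-255)<30);print("catch px",g.sum())
    b=(im[...,0]>80)&(im[...,0]>2.5*im[...,1])&(W[...,1]<235)&(W[...,1]>90)&(W[...,2]>100)&(W[...,2]<150);print("beam z",np.percentile(W[b][:,2],[5,50,95]) if b.any() else 0)
```

```text
17.0167 [615.23675092  68.72922573 319.24532881] [ 1.08435184  0.02498554 -0.15914556] 1.0012803335056475
side 24 226.55064468883793 ((550.82470703125, 235.81182861328125), (15.871156692504883, 17.14278793334961), 48.262550354003906)
catch px 0
beam z [134.60619121 139.22588696 143.78433527]
wrist 0 0 ((0.0, 0.0), (0.0, 0.0), 0.0)
catch px 0
beam z [136.46275417 138.17273126 139.94797667]
```

View pics/h.png

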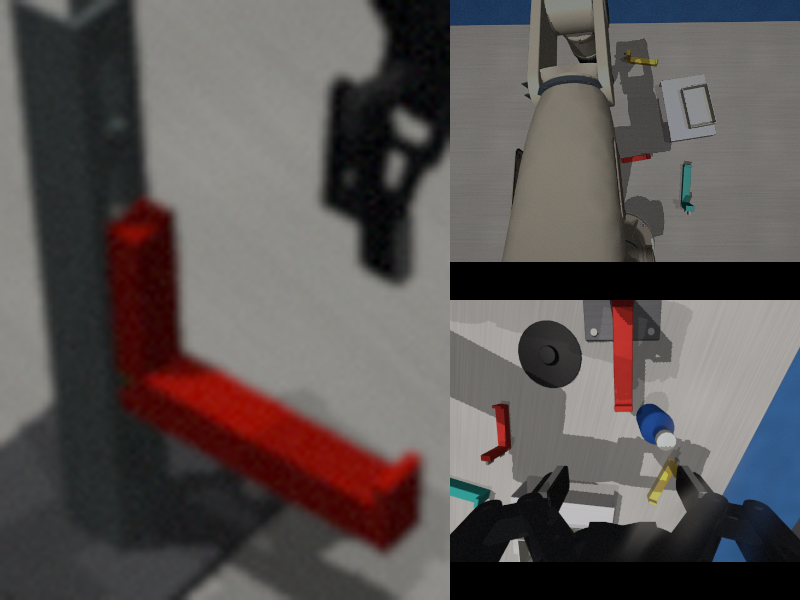

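Run:
```python
from h import *
from rig import r,cams
p,d=cams.grab_frame("wrist");c=cams.camera_params("wrist");W=world(d,c);W[d==0]=np.nan;im=p.astype(int)
b=(im[...,0]>80)&(im[...,0]>2.5*im[...,1])&(abs(W[...,2]-139)<6);T=W[b]
o=np.array([558.6,257.4]);y=1.855;u=np.array([np.cos(y),np.sin(y)]);l=np.array([-u[1],u[0]])
x=(T[:,:2]-o)@u;v=(T[:,:2]-o)@l
k=(x>-155)&(x<-30);print(len(T),"z=",np.polyfit(x[k],T[k,2],1),"x range",x.min(),x.max(),"lateral vs x",np.polyfit(x[k],v[k],1),"catch-line lateral",v[k].min(),v[k].max())
```

```text
6182 z= [1.66693311e-02 1.39601076e+02] x range -161.16001797415825 -20.1823733738511 lateral vs x [ 0.00648765 -0.87224122] catch-line lateral -16.25691560351396 13.5943273919762
```

```bash
python3 -c "
from rig import job;print(job.sign_off())"
```

```text
the job is handed in; nothing more can be done
None
```

I pulled the red shelf arm out from under the stand by its post and let go of it on the bench. I then took it by the beam, put both hooks into the two lowest slots and pressed it down to a firm stop. I let go, backed the gripper well clear and handed the job in at about 17 s.

**Height and tilt:** After release, the beam and post heights put the arm within about 0.5 mm of the seat. It tilts about 0.017 rad (limit 0.08), with the front slightly low.

**Direction and sideways position:** The beam points within about 0.01 rad of where the tool pointed, and the slotted face had measured parallel to the tool within 0.006 rad. I moved the arm 2.5 mm sideways before insertion to centre it; the slots leave about 3 mm each way.

**Catch:** I could not see it, because the arm hides it. That it snapped out is inferred from two things:
- On the way down the push eased, then rose to 36 N at a hard stop.
- The measured height matches fully home.

**Bystanders:** The bottle, pan and disc look undisturbed in the last pictures; I did not re-measure them. The look-alikes were not touched.

**Disagreement between cameras:** The side camera placed the upright about 4 mm away from where the top camera did. I positioned the arm from a close wrist-camera view instead, and contact came within 1 mm of the distance it gave.

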